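# Test and re-arm the stop button of a dental practice bench

## Task

Test the bench's emergency stop: push the big winged mushroom head straight down until it latches, and let go so that it stays down by itself; then push one of its wings round clockwise (seen from above) until the head unlatches and springs back up. Once it is up, press the small round push button on another of the white boxes fully down to re-arm the bench and let it come back up. Only touch and push with the fingers: do not lift, drag away or tip the boxes, do not turn the dial on the third box, and leave everything else on the table where it is.

Things in the scene. Friction and masses are not known exactly. Their poses are not given: they have to be found in the camera images.
- stop_box: white box on four rubber feet, 120 x 120 mm and 60 mm tall, about 1.7 kg, loose on the table (it slides if shoved sideways with some 10 N); carries the black mushroom head with two wings at the centre of its top. Origin under its centre, z up
- stop_top (a point): centre of the nearly flat top of the mushroom head (black, round, 54 mm across, 22 mm thick), 107 mm above the table when up. The head stands on a 26 mm steel stem; its underside and that of its wings is 25 mm above the box's top face when up, 17 mm when latched. This point moves down with the head
- wing_a (a point): a point in one wing of the head, halfway up, 40 mm from the head's vertical axis. The wings are two bars opposite each other, each 12 mm wide (6 mm to each side of this point) and 16 mm tall, standing out radially from the head's rim (27 mm from the axis) to 52 mm from the axis. This point is 93 mm above the table when the head is up, and moves with the head
- wing_b (a point): the same point in the opposite wing
- stop (a joint): how far the mushroom head is pushed down, m: 0 up, 0.011 at its stop. A spring pushes it up (about 2 N at the top, 5 N at the latch); pushing it fully down takes about 8 N; on the way past about 0.008 it latches, and when let go it then rests at about 0.008. Twisting clockwise by about 0.65 rad frees it and it springs up to 0
- twist (a joint): how far the head (with its wings) is turned clockwise seen from above, rad: 0 at rest, stop at 1.3. A light spring turns it back to 0 (about 0.04 to 0.1 N m, that is 1 to 3 N at a wing). The latch lets go at about 0.65; 0.85 is ample
- rearm_box: white box on rubber feet, 96 x 96 mm and 55 mm tall, about 1.0 kg, loose on the table; carries the re-arm push button at the centre of its top. Origin under its centre
- rearm_top (a point): centre of the top of the re-arm push button: a black round cap 32 mm across, in an aluminium collar 48 mm across and 12 mm tall; the cap's top is 10 mm above the collar when up. Moves down with the cap
- rearm (a joint): how far the re-arm button is pushed down, m: 0 up, 0.006 fully down (about 5 N); a spring brings it back up
- dial_box: white box like the re-arm box, but with a black bar-shaped dial knob on top: not to be touched. Origin under its centre
- dial_edge (a point): point on the rim of the dial's bar grip, about 90 mm above the table
- jar: amber glass jar with white lid, 48 mm across, 75 mm tall; origin under its centre; a bystander
- jaw_model: plaster dental model, a 50 x 60 mm slab with teeth, 28 mm tall; origin under its centre; a bystander
- cup: clear plastic rinsing cup, 54 mm across, 70 mm tall; origin under its centre; a bystander
- bowl: grey rubber mixing bowl, 120 mm across, 60 mm tall; origin under its centre; a bystander
- spray: white plastic bottle, 60 mm across, 160 mm tall; origin under its centre; a bystander
- spatula: plaster spatula lying on the table, 190 mm long along its own x; origin on the table under it; a bystander
- driver: small screwdriver lying on the table, 140 mm long along its own x; origin on the table under it; a bystander
Mind the look-alikes: they are no part of the job. Leave any turquoise or yellow look-alike of the stop_box alone. Leave any yellow look-alike of the rearm_box alone.

How it is judged (in metres and radians):
On the way, in this order (a step that is already met when the one before it is completed fails the run):
1. the mushroom head is latched down, with no finger on it (value of joint stop above 0.0065 m and contact force between the fingers and stop below 0.3 N), for 0.2 s.
2. the head has been unlatched by twisting and is up again (value of joint stop below 0.002 m), for 0.1 s.
3. the re-arm button is pressed fully down (value of joint rearm above 0.0045 m), for 0.05 s.
At the end, for the whole second after the job is handed in: the mushroom head is up (within 2 mm) and turned back to rest (within 0.1 rad), the re-arm button is up (within 1.5 mm), and both boxes stand level, at rest, within 30 mm of where they were (value of joint stop below 0.002 m and value of joint twist below 0.1 rad and value of joint rearm below 0.0015 m and distance of each of stop_box, rearm_box from where it was at the start of the episode below 0.03 m and angle between each of stop_box, rearm_box's own z axis and vertical below 0.05 rad and linear speed of each of stop_box, rearm_box below 0.02 m/s); the robot touches nothing.
It fails at once if the stop box or the re-arm box is lifted or tipped (height (world z) of any of stop_box, rearm_box above 0.012 m or angle between any of stop_box, rearm_box's own z axis and vertical above 0.2 rad).
It fails at once if the stop box or the re-arm box is dragged more than 40 mm away (distance of any of stop_box, rearm_box from where it was at the start of the episode above 0.04 m).
It fails at once if the re-arm button is pressed while the stop is still down (value of joint rearm above 0.0035 m and value of joint stop above 0.004 m).
It fails at once if the dial is turned or its box moved (distance of dial_edge from where it was at the start of the episode above 0.012 m or distance of dial_box from where it was at the start of the episode above 0.025 m).
It fails at once if a bystander is moved or knocked over (distance of any of jar, jaw_model, cup, bowl, spray, spatula, driver from where it was at the start of the episode above 0.025 m).
It also fails if it takes over 58 s, if anything falls off the work surface, if the arm or the gripper's body presses on something with over 40 N, if the wrist force passes 120 N, or if a joint passes its speed limit or range.

## Robot

A 7-joint arm with a two-finger parallel gripper is mounted at the origin on the work surface. World frame = base frame: x ahead of the robot, y to its left, z up, the work surface at z = 0. Lengths are in m, angles in degrees, forces in N, time in s.
With the tool pointing down it reaches from about 0.425 to 0.875 m from the base axis. Payload 4.7 kg.
Tool frame: the origin (TCP) lies at the very end of the fingers, on their centre line; the grasp point (between the pads) lies 19 mm behind it; z points along the fingers, y is the line along which they close (so a half turn about z gives the same grasp; the last joint's range is limited). The gripper opens to 87 mm and grips with 3 to 60 N. Pads are 19 mm wide; open, the fingers measure 117 mm over their backs; the gripper's body (75 mm by 190 mm) begins 51 mm behind the grasp point.
Start: joints at [71.224, 18.392, -4.016, 83.108, 1.295, 78.541, -3.26], TCP at [0.218, -0.612, 0.223] pointing down, gripper open.
Joint ranges: [-163.93, 163.93], [-17.29, 119.83], [-79.2, 71.16], [3.27, 140.29], [-89.18, 269.18], [5.43, 117.66], [-154.24, 154.24]. Speed limits (degrees/s): [147.25, 147.25, 180, 180, 180, 180, 180].

## Interface

Orientations are given as [roll, pitch, yaw] about the fixed x, y, z axes, in that order (R = Rz(yaw) Ry(pitch) Rx(roll)).
In Python, from cell import get_obs, read_camera, sign_off, silhouettes gives the robot as it stands.
- The arm moves only by the tool play_rows, never from a script. Its argument "steps" is a list that holds one entry, the list of rows, each a list of 7 numbers: the shift along the tool's x, y, z in m, then the turn, a rotation vector about the tool's x, y, z in rad, then the finger opening in m, from 0 to 0.087. A call has 1 to 12 rows; each row shifts and turns the commanded pose from where the row before left it, along the tool's axes as they then stand; what a row does not reach is not made up. A row lasts 1/10 s, in which the tool goes at most 50 mm and 8.59 degrees, less where a joint would pass 70% of its speed; a pose out of reach is approached as far as the arm can. A call is refused whole if a number of a shift passes 0.05 or a number of a turn 0.15, either way. A call with a gripper value outside its range is refused whole. The fingers move at their own pace and stop on an object; "force" is the grip in N (left out, the last holds). Time passes only in rows, so rows that do not move let the fingers close. It gives the time, the measured TCP pose, the force, the opening and the grip force at its end, in the units of the state.
- get_obs(): the state, without advancing time (a new reading comes with each control period).
- read_camera(name): name is "side" or "top"; returns a dict with "frame" (384x512x3 uint8, red, green, blue), "intrinsics" (3x3 intrinsics, pixels), "k1" (the pictures are not rectified: a ray, as slopes to the right and down, at radius r is drawn at 1 + k1 r^2 times it, then the intrinsics apply), "view" (4x4, takes a point from world to camera coordinates). Camera axes: x right, y up, looking along -z (the intrinsics and any distortion apply to the point x, -y, -z); pixel columns grow to the right and rows downward; lengths in m; the calibration is good to about 2 mm. A picture is of the moment at which its call begins. There is no depth.
- sign_off(): hands the job in; it is judged then, once.
Trained networks look in the newest picture that a camera, given by its name, has taken for a name from the list of things; names that differ only in an ending like _2 or _b are one class to them, and where a whole thing is asked for, a point or a joint stands for the part that bears it (a point fixed in the world has none). Each returns a list of dicts, best first, with "p" (0 to 1); they miss things now and then, are a little off and sometimes report something else, mostly with a low value. They report only what shows in the picture. A call takes as long as a camera call. They do not tell look-alikes from the thing itself.
- silhouettes(camera, name): "pixels" (384x512 bool, what is visible of it) and "extent" ([left, top, right, bottom] in pixels, round what is visible of it).
The state is a dict: "time_s": time; "qpos": joint angles; "joint_velocities": joint speeds; "effort": joint torques, N m; "tool_pos": TCP position; "tool_rot": TCP orientation; "force": force on the tool from outside, world axes, zero at the start; "wrist_torque": the same for the moment, N m; "grip_width": finger opening in m; "grasp_force": force on a finger pad.
Only numpy, scipy, OpenCV 4.12 (cv2) and the standard library are available. Lean on these libraries where they do the work, as an engineer would, in place of code of your own. Each camera call takes 0.05 s, during which the arm holds its last target. There are 200 camera calls.

## Working session

There is one attempt and no reset: what is moved stays moved. The work goes in short steps, Python scripts to look and compute and a tool call to move; the robot and the scene stay as the last step left them, time stands still between calls to the robot, and variables do not carry over. Pictures are saved under pics/ and viewed, at most 10 in all, crops included, and the job is handed in when it is done.

Besides the shell and the picture viewer there is one more tool, called after ">>>" by a JSON object that holds its "name" and its "arguments", one argument or row to a line. play_rows: Moves the arm, as the interface text tells. Its arguments: {"type":"object","properties":{"steps":{"type":"array","items":{"type":"array","items":{"type":"array","items":{"type":"number"}}}},"force":{"type":"number"}},"required":["steps"]}

```bash
mkdir -p pics; cat > h.py <<'E'
import numpy as np, cv2
from cell import *
def ray(c,u,v):
    K=c["intrinsics"];k=c["k1"];d=np.array([(u-K[0][2])/K[0][0],(v-K[1][2])/K[1][1]]);s=d.copy()
    for _ in range(30): s=d/(1+k*(s@s))
    V=np.array(c["view"]);R=V[:3,:3];t=V[:3,3]
    return -R.T@t, R.T@np.array([s[0],-s[1],-1])
def atz(c,u,v,z):
    o,d=ray(c,u,v);return (o+d*(z-o[2])/d[2]).round(4)
def proj(c,P):
    V=np.array(c["view"]);p=V[:3,:3]@np.array(P)+V[:3,3];s=np.array([p[0],-p[1]])/-p[2]
    s=s*(1+c["k1"]*(s@s));K=c["intrinsics"];return np.array([K[0][0]*s[0]+K[0][2],K[1][1]*s[1]+K[1][2]])
E
python3 - <<'E'
from h import *
o=get_obs();print(o)
ims=[]
for n in("top","side"):
    c=read_camera(n);f=np.array(c["frame"]);cv2.imwrite(f"pics/{n}0.png",cv2.resize(f[:,:,::-1],(800,600),interpolation=cv2.INTER_CUBIC))
    print(n,ray(c,256,192))
    for nm,z in(("stop_top",.107),("stop_box",.06),("rearm_top",.077),("rearm_box",.055),("dial_box",.055)):
        for s in silhouettes(n,nm):
            m=np.argwhere(s["pixels"]);v,u=m.mean(0);print(nm,round(s["p"],2),s["extent"],(round(u),round(v)),atz(c,u,v,z), len(m))
E
```

```text
{'time_s': 0.0, 'qpos': array([71.22366952, 18.4399601 , -4.01561203, 83.17488161,  1.29595602,
       78.5400653 , -3.25999163]), 'joint_velocities': array([ 0.07182137, -0.09229369, -0.0103543 ,  0.02195563, -0.01098746,
       -0.02774336,  0.02392679]), 'effort': array([-1.53342253e-04, -4.91274619e+01, -4.03958475e-01, -3.12529314e+01,
       -6.37789420e-02,  4.36821766e-02,  1.80785332e-04]), 'tool_pos': array([ 0.21763756, -0.61189812,  0.2214515 ]), 'tool_rot': array([-1.79890389e+02,  6.61804118e-03,  1.95863617e+01]), 'force': array([-0.63806842,  0.14956544, -1.0678995 ]), 'wrist_torque': array([ 0.01005899, -0.0408725 , -0.0045582 ]), 'grasp_force': 0.0, 'grip_width': 0.08731524940330622}
top (array([ 0.40371868, -0.01856266,  1.40302657]), array([ 0.09929386, -0.00849366, -0.99502559]))
stop_top 0.84 [348.0, 258.0, 369.3, 289.1] (359, 273) [ 0.3057 -0.321   0.107 ] 340
stop_top 0.78 [318.7, 176.5, 338.2, 211.4] (329, 192) [ 0.5336 -0.2382  0.107 ] 349
stop_top 0.71 [279.7, 240.6, 296.0, 280.5] (287, 260) [ 0.3411 -0.1192  0.107 ] 346
stop_box 0.84 [267.0, 238.1, 305.9, 
[... 1285 characters left out ...]
 212) [ 0.3262 -0.0986  0.107 ] 327
stop_top 0.7 [290.3, 172.0, 310.3, 185.3] (301, 179) [ 0.5168 -0.2158  0.107 ] 132
stop_box 0.77 [279.4, 170.8, 326.3, 212.2] (300, 193) [ 0.5066 -0.2049  0.06  ] 1240
stop_box 0.71 [343.4, 187.0, 393.3, 228.1] (370, 209) [ 0.2865 -0.2835  0.06  ] 1523
stop_box 0.6 [299.5, 204.5, 354.4, 250.2] (326, 228) [ 0.3205 -0.0877  0.06  ] 1743
stop_box 0.59 [190.4, 230.3, 202.3, 248.9] (197, 240) [0.5281 0.216  0.06  ] 159
rearm_top 0.67 [282.2, 240.4, 296.0, 251.9] (287, 246) [0.326  0.0815 0.077 ] 117
rearm_box 0.65 [267.5, 242.0, 310.7, 280.6] (286, 260) [0.309  0.1019 0.055 ] 1396
rearm_box 0.6 [237.2, 206.6, 283.9, 240.9] (258, 221) [0.4843 0.0217 0.055 ] 1008
```

View pics/top0.png

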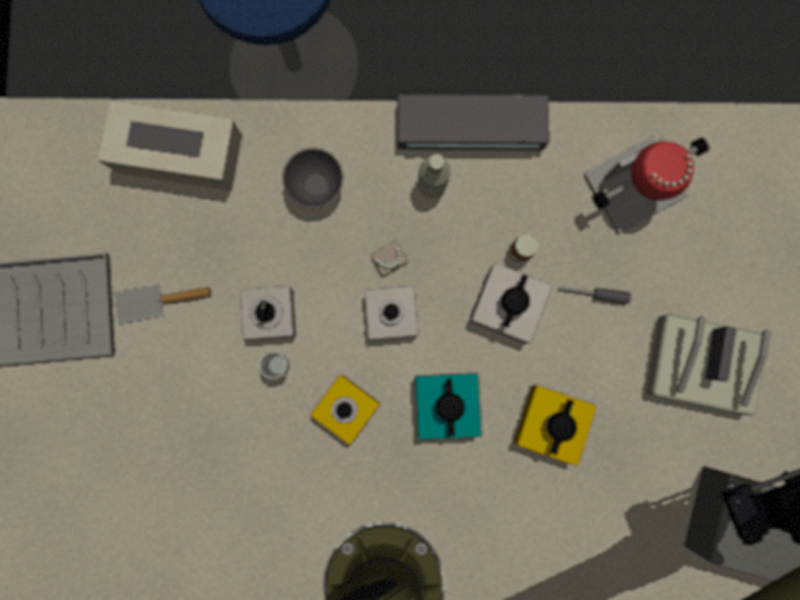

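View pics/side0.png

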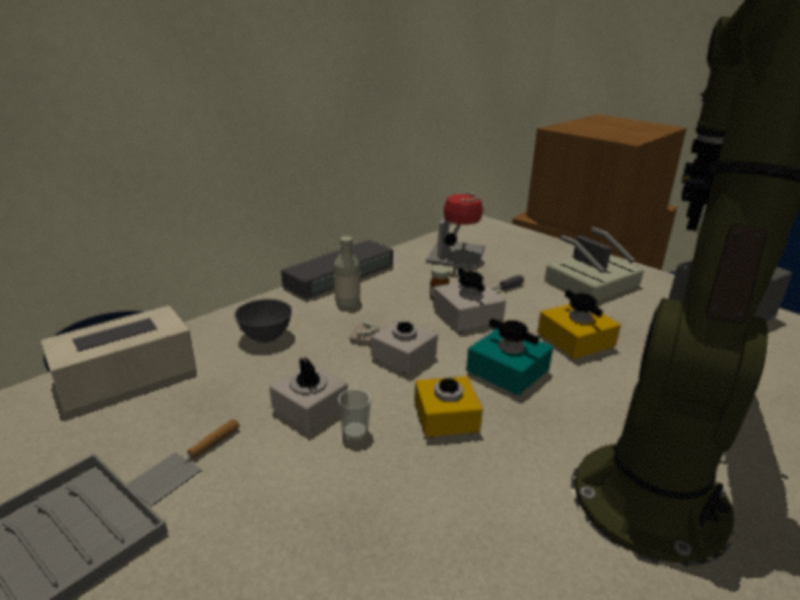

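The top view shows the white stop box at about (513,303) in the 800-px picture, wings running (524,279)–(507,326), and the white re-arm box at (391,312). The yellow and turquoise ones are look-alikes, and the dial box is at (267,313). The side view agrees.

```bash
cat >> h.py <<'E'
def go(P,yaw):
    o=get_obs();y0=np.radians(o["tool_rot"][2]);d=np.array(P)-o["tool_pos"]
    dy=(yaw-np.degrees(y0)+180)%360-180
    print("at",o["tool_pos"].round(4),o["tool_rot"].round(1),"tool shift",np.round([np.cos(y0)*d[0]+np.sin(y0)*d[1],np.sin(y0)*d[0]-np.cos(y0)*d[1],-d[2]],4),"turn z rad",round(-np.radians(dy),3))
E
python3 - <<'E'
from h import *
c=read_camera("top")
g=cv2.cvtColor(np.array(c["frame"]),cv2.COLOR_RGB2GRAY)
for nm,z,uv,w in(("stop",.1,(329,192),26),("rearm",.077,(250,199),10)):
    m=np.zeros_like(g);cv2.circle(m,uv,w,1,-1)
    th,_=cv2.threshold(g[m>0].reshape(-1,1),0,255,cv2.THRESH_OTSU)
    b=((g<60)&(m>0)).astype(np.uint8);n,l,st,ce=cv2.connectedComponentsWithStats(b)
    i=1+st[1:,4].argmax();p=np.argwhere(l==i)
    W=np.array([atz(c,u,v,z)[:2] for v,u in p]);q=W-W.mean(0);ev,E=np.linalg.eigh(q.T@q)
    e=E[:,1];print(nm,th,len(p),W.mean(0),np.degrees(np.arctan2(e[1],e[0])),np.ptp(q@E,axis=0))
    mm=(W.min(0)+W.max(0))/2;print(mm)
for nm in("jar","jaw_model","spray","driver"):
    for s in silhouettes("top",nm)[:1]:
        v,u=np.argwhere(s["pixels"]).mean(0);print(nm,s["p"],atz(c,u,v,.05))
f=np.array(c["frame"])[160:230,230:370,::-1];cv2.imwrite("pics/crop.png",cv2.resize(f,(800,400),interpolation=cv2.INTER_CUBIC))
go((.534,-.238,.2),70)
E
```

```text
stop 97.0 311 [ 0.53256752 -0.239709  ] 156.52515009344515 [0.04935411 0.09913442]
[ 0.53385 -0.2388 ]
rearm 83.0 67 [ 0.51437463 -0.01240299] 175.0383413488935 [0.0241644  0.02689369]
[ 0.51385 -0.01245]
jar 0.48 [ 0.6417 -0.2654  0.05  ]
jaw_model 0.67 [ 0.619  -0.0089  0.05  ]
spray 0.66 [ 0.7818 -0.0915  0.05  ]
driver 0.67 [ 0.5502 -0.4372  0.05  ]
at [ 0.2179 -0.6124  0.2226] [180.    0.   19.6] tool shift [ 0.4234 -0.2468  0.0226] turn z rad -0.88
```

View pics/crop.png

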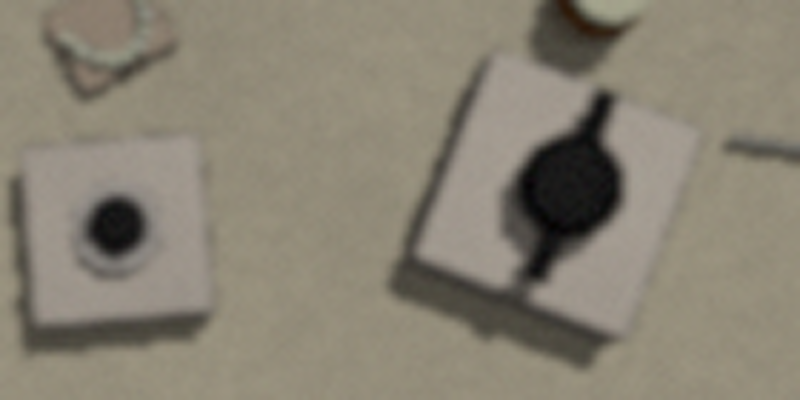

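The crop shows the re-arm cap at crop (117,225), and the head at (571,185) with wings at (603,103) and (537,270). The box edge is tilted 20°, so the wing is at about 160°. Now approaching.

>>> {"name": "play_rows", "arguments": {
  "steps": [
    [[0.035,-0.0205,0,0,0,0,0],[0.035,-0.0205,0,0,0,0,0],[0.035,-0.0205,0,0,0,0,0],[0.035,-0.0205,0,0,0,0,0],[0.035,-0.0205,0,0,0,0,0],[0.035,-0.0205,0,0,0,0,0],[0.035,-0.0205,0,0,0,0,0],[0.035,-0.0205,0,0,0,0,0],[0.035,-0.0205,0,0,0,0,0],[0.035,-0.0205,0,0,0,0,0],[0.035,-0.0205,0,0,0,0,0],[0.035,-0.0205,0,0,0,0,0]]
  ]
}}

```text
time_s: 2.05
tool_pos: [0.532, -0.2386, 0.2229]
tool_rot: [180.0, -0.0, 19.6]
force: [1.5, -1.0, 1.4]
grip_width: 0.0028
grasp_force: 0.0
```

>>> {"name": "play_rows", "arguments": {
  "steps": [
    [[0,0,0,0,0,-0.14,0],[0,0,0,0,0,-0.14,0],[0,0,0,0,0,-0.14,0],[0,0,0,0,0,-0.14,0],[0,0,0,0,0,-0.14,0],[0,0,0,0,0,-0.14,0],[0,0,0,0,0,-0.04,0],[0,0,0,0,0,0,0],[0,0,0,0,0,0,0]]
  ]
}}

```text
time_s: 2.95
tool_pos: [0.5311, -0.2399, 0.2226]
tool_rot: [180.0, 0.0, 69.9]
force: [0.5, 0.0, -0.2]
grip_width: 0.0006
grasp_force: 0.0
```

```bash
python3 - <<'E'
from h import *
go((.534,-.239,.125),70)
E
```

```text
at [ 0.5311 -0.2399  0.2226] [180.    0.   69.9] tool shift [0.0019 0.0024 0.0976] turn z rad -0.001
```

>>> {"name": "play_rows", "arguments": {
  "steps": [
    [[0.002,0.002,0.03,0,0,0,0],[0,0,0.03,0,0,0,0],[0,0,0.03,0,0,0,0],[0,0,0.015,0,0,0,0],[0,0,0.005,0,0,0,0],[0,0,0.005,0,0,0,0],[0,0,0.005,0,0,0,0],[0,0,0.004,0,0,0,0],[0,0,0.003,0,0,0,0],[0,0,0,0,0,0,0]]
  ]
}}

```text
time_s: 3.95
tool_pos: [0.5346, -0.239, 0.0965]
tool_rot: [179.9, 0.0, 70.0]
force: [-1.2, 0.4, 5.4]
grip_width: 0.0004
grasp_force: 2.6
```

>>> {"name": "play_rows", "arguments": {
  "steps": [
    [[0,0,0.002,0,0,0,0],[0,0,0.002,0,0,0,0],[0,0,0,0,0,0,0]]
  ]
}}

```text
time_s: 4.25
tool_pos: [0.535, -0.2392, 0.0959]
tool_rot: [179.8, 0.1, 70.0]
force: [-6.3, 2.0, 21.6]
grip_width: 0.0004
grasp_force: 10.9
```

>>> {"name": "play_rows", "arguments": {
  "steps": [
    [[0,0,-0.01,0,0,0,0],[0,0,-0.02,0,0,0,0],[0,0,-0.03,0,0,0,0],[0,0,0,0,0,0,0],[0,0,0,0,0,0,0],[0,0,0,0,0,0,0]]
  ]
}}

```text
time_s: 4.85
tool_pos: [0.5329, -0.2385, 0.1504]
tool_rot: [-179.9, -0.0, 70.0]
force: [-0.2, -0.0, 0.3]
grip_width: 0.0009
grasp_force: 0.0
```

```bash
python3 - <<'E'
from h import *
c=read_camera("side");f=np.array(c["frame"])
C=np.array([.534,-.239])
for z in(.107,.099): print(z,proj(c,[*C,z]))
cv2.imwrite("pics/s1.png",cv2.resize(f[140:240,240:370,::-1],(780,600),interpolation=cv2.INTER_CUBIC))
ph=np.radians(160);e=np.array([np.cos(ph),np.sin(ph)]);t=np.array([np.sin(ph),-np.cos(ph)])
go((*(C+.041*e-.032*t),.150),70)
d=.12;a=np.array([.0155,.041]);R=np.array([[np.cos(d),-np.sin(d)],[np.sin(d),np.cos(d)]]);print(a-R@a)
E
```

```text
0.107 [300.79632856 175.14605902]
0.099 [300.60597819 177.25841589]
at [ 0.5328 -0.2385  0.1501] [-179.9   -0.    70. ] tool shift [-0.0321 -0.0397  0.0001] turn z rad -0.0
[ 0.00501967 -0.00156069]
```

View pics/s1.png

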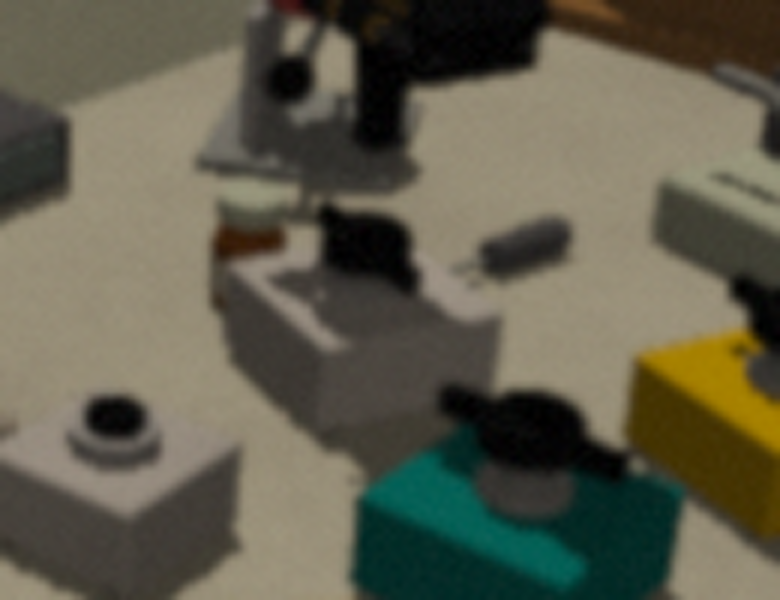

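The head, at crop (370,215), sits low on its box with no stem showing, so it is latched. Next I move beside the near wing and go down.

>>> {"name": "play_rows", "arguments": {
  "steps": [
    [[-0.016,-0.022,0,0,0,0,0],[-0.016,-0.022,0,0,0,0,0],[0,0,0,0,0,0,0],[0,0,0.03,0,0,0,0],[0,0,0.03,0,0,0,0],[0,0,0.016,0,0,0,0],[0,0,0,0,0,0,0]]
  ]
}}

```text
time_s: 5.6
tool_pos: [0.4795, -0.2521, 0.0722]
tool_rot: [-179.7, -0.1, 70.0]
force: [-1.2, 0.3, 0.6]
grip_width: 0.0005
grasp_force: 0.0
```

>>> {"name": "play_rows", "arguments": {
  "steps": [
    [[0.005,0,0,0,0,0,0],[0.005,0,0,0,0,0,0],[0.004,0,0,0,0,0,0],[0.002,0,0,0,0,0,0],[0,0,0,0,0,0,0]]
  ]
}}

```text
time_s: 6.1
tool_pos: [0.4875, -0.2389, 0.0763]
tool_rot: [179.9, 0.0, 70.0]
force: [1.0, -0.0, 1.5]
grip_width: 0.0002
grasp_force: 0.4
```

>>> {"name": "play_rows", "arguments": {
  "steps": [
    [[0.0055,-0.0015,0,0,0,0.12,0],[0.0055,-0.0015,0,0,0,0.12,0],[0.0055,-0.0015,0,0,0,0.12,0],[0.0055,-0.0015,0,0,0,0.12,0],[0.0055,-0.0015,0,0,0,0.12,0],[0.0055,-0.0015,0,0,0,0.12,0],[0.0055,-0.0015,0,0,0,0.12,0],[0,0,0,0,0,0,0],[0,0,0,0,0,0,0]]
  ]
}}

```text
time_s: 7.0
tool_pos: [0.503, -0.2041, 0.0757]
tool_rot: [180.0, 0.0, 22.0]
force: [-1.2, -0.6, 1.6]
grip_width: 0.0004
grasp_force: 1.0
```

```bash
python3 - <<'E'
from h import *
c=read_camera("side");f=np.array(c["frame"])
cv2.imwrite("pics/s2.png",cv2.resize(f[140:240,240:370,::-1],(780,600),interpolation=cv2.INTER_CUBIC))
print(get_obs()["force"],get_obs()["tool_pos"])
E
```

```text
[-1.30231398 -1.39481328  1.9197166 ] [ 0.50291281 -0.20407735  0.07557953]
```

View pics/s2.png

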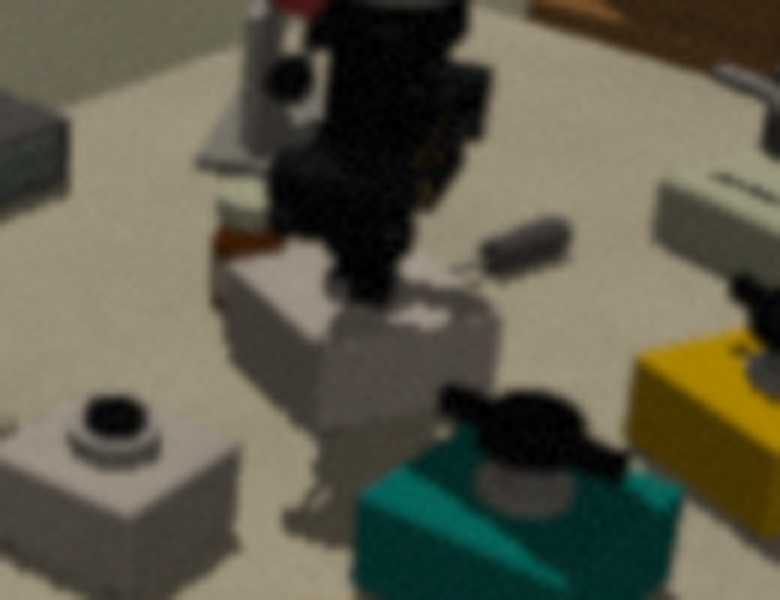

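The fingers hide the head in this view. I'll turn it a little more, follow the wing back, move clear, and check.

>>> {"name": "play_rows", "arguments": {
  "steps": [
    [[0.0045,-0.0012,0,0,0,0.1,0],[0,0,0,0,0,0,0],[0,0,0,0,0,0,0],[-0.005,0,0,0,0,-0.12,0],[-0.0058,0.001,0,0,0,-0.12,0],[-0.0058,0.001,0,0,0,-0.12,0],[-0.0058,0.001,0,0,0,-0.12,0],[-0.0058,0.001,0,0,0,-0.12,0],[-0.0058,0.001,0,0,0,-0.12,0],[-0.0058,0.001,0,0,0,-0.12,0],[-0.0058,0.001,0,0,0,-0.1,0]]
  ]
}}

```text
time_s: 8.15
tool_pos: [0.4789, -0.2348, 0.0758]
tool_rot: [179.9, -0.0, 70.4]
force: [-0.2, -0.4, 0.2]
grip_width: 0.0008
grasp_force: 0.3
```

>>> {"name": "play_rows", "arguments": {
  "steps": [
    [[-0.01,-0.004,0,0,0,0,0],[-0.01,0,0,0,0,0,0],[0,0,-0.02,0,0,0,0],[0,0,-0.04,0,0,0,0],[0,0,-0.02,0,0,0,0],[0,-0.04,0,0,0,0,0],[0,-0.04,0,0,0,0,0],[0,0,0,0,0,0,0]]
  ]
}}

```text
time_s: 8.95
tool_pos: [0.3879, -0.2236, 0.1547]
tool_rot: [-179.8, 0.1, 69.8]
force: [0.0, -0.4, -0.3]
grip_width: 0.0004
grasp_force: 0.0
```

```bash
python3 - <<'E'
from h import *
c=read_camera("side");f=np.array(c["frame"])
cv2.imwrite("pics/s3.png",cv2.resize(f[140:240,240:370,::-1],(780,600),interpolation=cv2.INTER_CUBIC))
print(get_obs()["force"])
go((.514,-.0124,.13),70)
E
```

```text
[ 0.67040361 -0.70566886  0.52313975]
at [ 0.3906 -0.2245  0.1555] [-1.80e+02  1.00e-01  6.99e+01] tool shift [0.2416 0.0428 0.0255] turn z rad -0.003
```

View pics/s3.png

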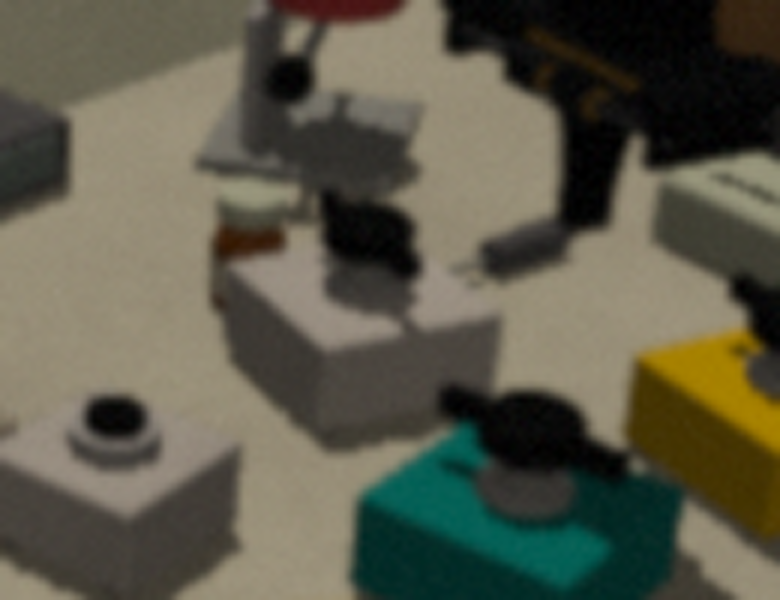

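The head now stands about 13 crop px higher (wing tip 195 against 208), with its stem visible, and the box hasn't moved: it is unlatched. On to the re-arm button.

>>> {"name": "play_rows", "arguments": {
  "steps": [
    [[0.03,0.0054,0,0,0,0,0],[0.03,0.0054,0,0,0,0,0],[0.03,0.0054,0,0,0,0,0],[0.03,0.0054,0,0,0,0,0],[0.03,0.0054,0,0,0,0,0],[0.03,0.0054,0,0,0,0,0],[0.03,0.0054,0,0,0,0,0],[0.03,0.0054,0,0,0,0,0],[0,0,0.02,0,0,0,0],[0,0,0,0,0,0,0],[0,0,0,0,0,0,0]]
  ]
}}

```text
time_s: 10.1
tool_pos: [0.5155, -0.0142, 0.1353]
tool_rot: [-179.9, -0.0, 69.9]
force: [-1.4, -0.2, 0.7]
grip_width: 0.0006
grasp_force: 0.0
```

```bash
python3 - <<'E'
from h import *
go((.514,-.0124,.09),70)
E
```

```text
at [ 0.5155 -0.0142  0.1353] [-179.9   -0.    69.9] tool shift [ 0.0012 -0.002   0.0453] turn z rad -0.001
```

>>> {"name": "play_rows", "arguments": {
  "steps": [
    [[0.001,-0.002,0.025,0,0,0,0],[0,0,0.025,0,0,0,0],[0,0,0.005,0,0,0,0],[0,0,0.004,0,0,0,0],[0,0,0.004,0,0,0,0],[0,0,0.003,0,0,0,0],[0,0,0,0,0,0,0]]
  ]
}}

```text
time_s: 10.8
tool_pos: [0.5146, -0.0127, 0.0714]
tool_rot: [179.9, 0.1, 70.0]
force: [-4.6, -1.0, 9.2]
grip_width: 0.0004
grasp_force: 4.7
```

>>> {"name": "play_rows", "arguments": {
  "steps": [
    [[0,0,0.0015,0,0,0,0],[0,0,0,0,0,0,0],[0,0,0,0,0,0,0]]
  ]
}}

```text
time_s: 11.1
tool_pos: [0.5146, -0.0128, 0.0712]
tool_rot: [179.9, 0.1, 70.0]
force: [-7.4, -1.5, 18.8]
grip_width: 0.0005
grasp_force: 9.4
```

>>> {"name": "play_rows", "arguments": {
  "steps": [
    [[0,0,-0.005,0,0,0,0],[0,0,-0.01,0,0,0,0],[0,0,-0.03,0,0,0,0],[0,0,-0.04,0,0,0,0],[0,0,-0.04,0,0,0,0],[-0.04,0,0,0,0,0,0],[-0.04,-0.04,0,0,0,0,0],[0,-0.04,0,0,0,0,0],[0,0,0,0,0,0,0],[0,0,0,0,0,0,0]]
  ]
}}

```text
time_s: 12.1
tool_pos: [0.4178, -0.0572, 0.1941]
tool_rot: [179.8, 0.1, 70.0]
force: [0.4, 0.7, 0.1]
grip_width: 0.0005
grasp_force: 0.0
```

```bash
python3 - <<'E'
from h import *
c=read_camera("side");f=np.array(c["frame"])
cv2.imwrite("pics/s4.png",cv2.resize(f[140:240,240:370,::-1],(780,600),interpolation=cv2.INTER_CUBIC))
E
```

```text
(no output)
```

View pics/s4.png

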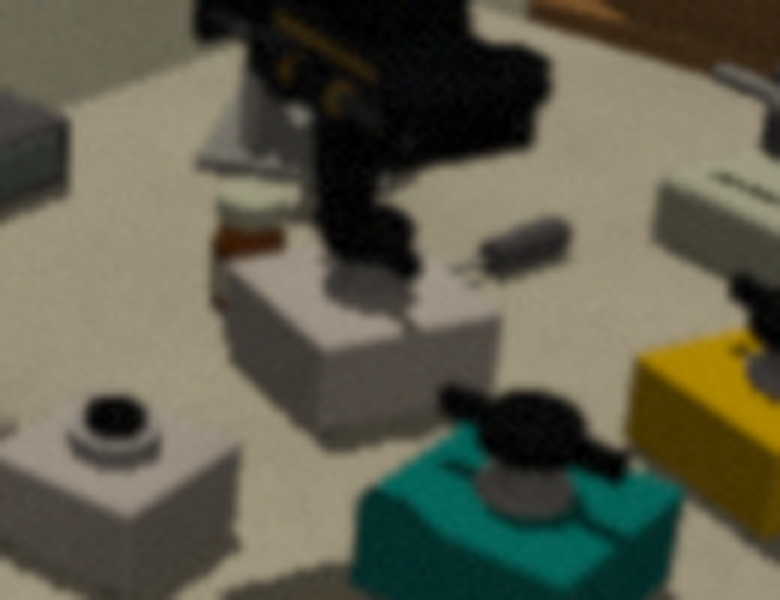

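The head is up with its stem visible at crop (370,285), the re-arm cap is up at (117,415), and neither box has moved. The arm is clear of everything at z 0.19.

```bash
python3 -c "
from cell import *
print(sign_off())"
```

```text
the job is handed in; nothing more can be done
None
```

I pushed the emergency stop down until it latched, twisted it free, then pressed and released the re-arm button. The last camera view shows the stop head and button up and neither box visibly moved; I've handed the job in, but no verdict came back.

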